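# Touch three chuck pads off on a hand-pinched bowl before trimming

### The job

The bowl is already tapped on centre, upside down on the trimming chuck. Draw each of the three slides in by its post until its sprung pad bears on the bowl with the spring about half compressed, so that the bowl is held at three points ready for trimming; do not push the bowl off centre, press hard on the soft clay or touch it with the gripper, let go of the slides and leave the things lying around alone.

Things in the scene. Friction and masses are not known exactly. Their poses are not given: they have to be found in the camera images.
- chuck: Trimming chuck, fixed: flat aluminium head, 290 mm diameter, on a dark cast foot. Origin on its axis at the table top, z up; the head's upper face is 70 mm above it. Three radial slots carry three equal slides, slide_a along the chuck's +x, slide_b at +120 and slide_c at +240 degrees seen from above. The slides drag: each needs its own steady 4 to 6.5 N just to move, and stays where it is left.
- bowl: Soft clay bowl, 0.6 to 0.8 kg, upside down, held by friction only: over 3 N from one side may shift it. 64 mm high, about 128 mm across at the rim (below), 125 mm at pad height, flat base 74 mm on top. Pinched by hand: its radius is up to 5 mm more or less than that, different at each pad, so where a pad meets it must be felt. Origin: centre of the rim, on the head's face, z up.
- slide_a: Steel slide, foot 34 x 28 x 10 mm, with an upright round post 16 mm thick, top 62 mm above the head's face; grip it 30 to 60 mm above the face. Origin on the post's axis at the face; x points radially outwards, z up. Moves along x only; post starts 112 to 122 mm from the chuck's axis, can come in to 80 mm. The sprung pad on its inner side is described under slide_b.
- slide_b: Slide like slide_a. Each slide's pad: round rubber tip, 16 mm, 18 mm above the head's face, on a spring plunger pointing inwards; the free tip is 39 mm inwards of the post's axis. The plunger yields 6 mm with 0.8 N per mm from zero, then is solid. Half compressed is 3 mm, 2.4 N on the bowl, which is felt on the post on top of that slide's drag.
- slide_c: Slide like slide_a, with its own drag and the same sprung pad as slide_b.
- loop_tool: Bystander: loop trimming tool, wooden handle 13 mm thick, 180 mm long with its wire loop, lying on the table. Origin on the table under the middle of the tool, x along it.
- rib: Bystander: flat wooden rib, 94 x 64 x 6 mm with rounded ends, lying on the table. Origin at the middle of its underside, x along it.
- beaker: Bystander: grey-blue stoneware mug, 72 mm in diameter, 85 mm high, standing on the table. Origin at the middle of its foot.
Not all that is in view belongs to the job. Leave any red look-alike of the bowl alone.

How it is judged:
At the end, for the whole second after the job is handed in: All three pads rest on the bowl, each pressing on it with 1 to 4 N (its spring about half compressed), the bowl stands flat, still and within 3 mm of where it stood, and the posts have been let go (contact force between slide_a and bowl between 1 and 4 N and contact force between slide_b and bowl between 1 and 4 N and contact force between slide_c and bowl between 1 and 4 N and distance of bowl from where it was at the start of the episode below 0.003 m and angle between bowl's own z axis and vertical below 0.05 rad and linear speed of bowl below 0.01 m/s); the robot touches nothing.
It fails at once if the bowl is pushed more than 4 mm off the place where it was centred (distance of bowl from where it was at the start of the episode above 0.004 m).
It fails at once if a pad is pressed into the soft clay with more than 8 N (contact force between any of slide_a, slide_b, slide_c and bowl above 8 N).
It fails at once if the bowl is knocked with the gripper (contact force between the fingers and bowl above 4 N).
It fails at once if the tool, rib or mug beside the chuck is disturbed (distance of any of loop_tool, rib, beaker from where it was at the start of the episode above 0.015 m).
It also fails if it takes over 69 s, if anything falls off the work surface, if the arm or the gripper's body presses on something with over 40 N, if the wrist force passes 120 N, or if a joint passes its speed limit or range.

### The arm

A 6-joint arm with a two-finger parallel gripper is mounted at the origin on the work surface. World frame = base frame: x ahead of the robot, y to its left, z up, the work surface at z = 0. Lengths are in m, angles in rad, forces in N, time in s.
With the tool pointing down it reaches from about 0.3 to 0.75 m from the base axis. Payload 8.5 kg.
Tool frame: the origin (TCP) lies at the very end of the fingers, on their centre line; the grasp point (between the pads) lies 19 mm behind it; z points along the fingers, y is the line along which they close (so a half turn about z gives the same grasp; the last joint's range is limited). The gripper opens to 88 mm and grips with 3 to 60 N. Pads are 18 mm wide; open, the fingers measure 123 mm over their backs; the gripper's body (75 mm by 187 mm) begins 45 mm behind the grasp point.
Start: joints at [-1.409, 0.381, 1.297, -0, 1.464, -0.215], TCP at [0.202, -0.511, 0.21] pointing down, gripper open.
Joint ranges: [-3.11, 3.11], [-0.89, 2.33], [0.22, 2.48], [-1.42, 4.56], [0.17, 2.85], [-2.88, 2.88]. Speed limits (rad/s): [2.39, 2.39, 3.14, 3.14, 3.14, 3.14].

### API

Orientations are given as a rotation vector (axis times angle).
In Python, from rig import readout, get_image, robot gives the robot as it stands.
- The arm moves only by the tool arm_command, never from a script. Its argument "motion" is a list that holds one entry, the list of rows, each a list of 7 numbers: the closure, from 0 (fully open) to 1 (shut), then the shift along the tool's x, y, z in fractions of the full range, 1 being 0.5 m, then the turn, a rotation vector about the tool's x, y, z in shares of 180 degrees (1.0 is 180 degrees). In form: [[[fingers, dx, dy, dz, ax, ay, az], ...]]. A call has 1 to 10 rows; each row is the pose to reach, as a shift and turn from the pose commanded when the call began, along the tool's axes at that moment; what a row does not reach only later rows make up. A row lasts 1/10 s, in which the tool goes at most 50 mm and 8.59 degrees, less where a joint would pass 70% of its speed; a pose out of reach is approached as far as the arm can. No shift or turn number may pass 1 either way. A call with a gripper value outside its range is refused whole. The fingers move at their own pace and stop on an object; "newtons" is the grip in N (left out, the last holds). Time passes only in rows, so rows that repeat a pose let the fingers close. It gives the time, the measured TCP pose, the force, the opening and the grip force at its end, in the units of the state.
- readout.observe(): the state, without advancing time (a new reading comes with each control period).
- get_image(name): name is "side" or "top" or "wrist"; returns a dict with "frame" (400x640x3 uint8, red, green, blue), "z_map" (400x640 float32, m along the optical axis (not along the pixel's ray), 0 where there is no reading), "intrinsics" (3x3 intrinsics, pixels), "T" (4x4, takes a point from camera to world coordinates); the wrist camera has in their place "tool_from_camera" (4x4, takes a point from camera to tool coordinates, whose origin is the TCP and whose axes are the flange's). Camera axes: x right, y down, z forward; pixel columns grow to the right and rows downward; lengths in m; the calibration is good to about 2 mm. A picture is of the moment at which its call begins: read the wrist's pose just before it.
- robot.job_done(): hands the job in; it is judged then, once.
The state is a dict: "time": time; "qpos": joint angles; "qd": joint speeds; "tau": joint torques, N m; "eef_pos": TCP position; "tool_rot": TCP orientation; "wrist_force": force on the tool from outside, world axes, zero at the start; "moment": the same for the moment, N m; "width": opening from 0.0 (shut) to 1.0 (fully open); "grasp_force": force on a finger pad.
Only numpy, scipy, OpenCV 4.12 (cv2) and the standard library are available. Lean on these libraries where they do the work, as an engineer would, in place of code of your own. Each camera call takes 0.05 s, during which the arm holds its last target. There are 200 camera calls.

## Working session

There is one attempt and no reset: what is moved stays moved. The work goes in short steps, Python scripts to look and compute and a tool call to move; the robot and the scene stay as the last step left them, time stands still between calls to the robot, and variables do not carry over. Pictures are saved under pics/ and viewed, at most 10 in all, crops included, and the job is handed in when it is done.

Besides the shell and the picture viewer there is one more tool, called as name(argument=value, ...) on one line, values as JSON. arm_command: Moves the arm, as the interface text tells. Its arguments: {"type":"object","properties":{"motion":{"type":"array"},"newtons":{"type":"number"}},"required":["motion"]}

```bash
mkdir -p pics; cat > h.py <<'E'
import numpy as np, cv2
from rig import readout, get_image, robot
def snap(n,f):
    im=get_image(n); cv2.imwrite(f'pics/{f}.png',im['frame'][:,:,::-1]); np.savez(f'{f}.npz',z=im['z_map'],K=im['intrinsics'],T=im.get('T',im.get('tool_from_camera'))); return im
def world(f,u,v):
    d=np.load(f+'.npz'); z=np.median(d['z'][v-1:v+2,u-1:u+2]); p=np.linalg.inv(d['K'])@[u,v,1]*z
    return (d['T']@np.r_[p,1])[:3]
def cloud(f):
    d=np.load(f+'.npz'); z=d['z']; v,u=np.mgrid[:z.shape[0],:z.shape[1]]
    p=np.linalg.inv(d['K'])@np.stack([u*z,v*z,z]).reshape(3,-1)
    p=np.where(z.ravel()>0,p,np.nan) if 0 else p*np.ones(1) if 0 else np.einsum('ij,jk->ik',np.linalg.inv(d['K']),np.stack([u*z,v*z,z]).reshape(3,-1).astype(float))
    return (d['T'][:3,:3]@p+d['T'][:3,3:]).T.reshape(*z.shape,3)
E
python3 - <<'E'
from h import *
snap('top','top0'); snap('side','side0')
s=readout.observe(); print({k:np.round(v,4) for k,v in s.items()})
E
```

```text
{'time': np.float64(0.1), 'qpos': array([-1.4093,  0.3811,  1.2982,  0.    ,  1.4636, -0.2153]), 'qd': array([-0.0009, -0.0003, -0.0023,  0.0009, -0.0005,  0.0015]), 'tau': array([ 3.00000e-03, -4.38651e+01, -2.24911e+01,  7.14000e-02,
        3.43000e-02, -1.00000e-04]), 'eef_pos': array([ 0.2023, -0.5111,  0.2095]), 'tool_rot': array([-3.0848e+00, -5.8800e-01, -1.0000e-04]), 'wrist_force': array([ 0.1529, -0.4725, -0.0049]), 'moment': array([-0.0044, -0.0397,  0.0093]), 'grasp_force': np.float64(0.0), 'width': np.float64(0.998)}
```

View pics/top0.png

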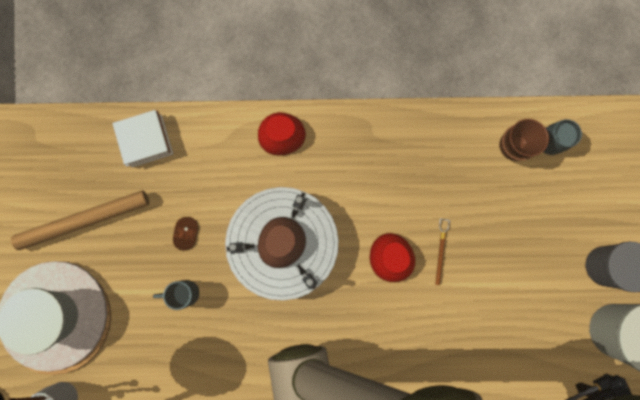

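View pics/side0.png

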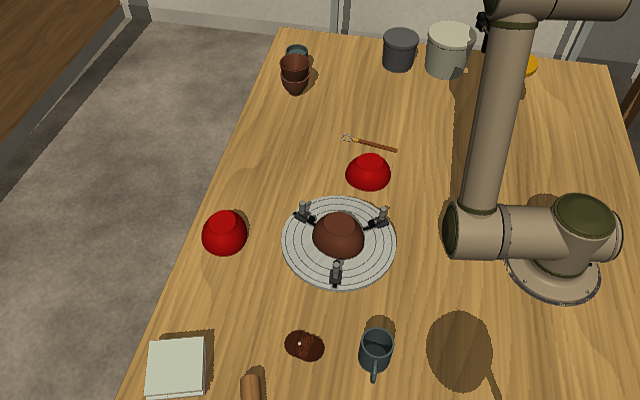

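The brown bowl at top (282,242) sits upside down on the slotted head with three slides around it, at top (240,247), (299,204) and (308,277). The red look-alikes at (281,133) and (392,257) stand on the bare table and don't fit. Next I measure the chuck and the posts and look at a crop.

```bash
python3 - <<'E'
from h import *
from scipy import ndimage
for f in ['top0','side0']:
    P=cloud(f); z=P[...,2]
    c=world(f,*((282,242) if f=='top0' else (338,220))); print(f,'bowl top',c.round(4))
    near=np.hypot(P[...,0]-c[0],P[...,1]-c[1])<0.16
    m=near&(abs(z-0.07)<0.006); q=(P[m][:,:2]*1e4).astype(np.float32)
    hull=cv2.convexHull(q); (cx,cy),r=cv2.minEnclosingCircle(q); print('head z',np.median(z[m]).round(4),'c',cx/1e4,cy/1e4,r/1e4)
    m=near&(z>0.13); b=P[m&(np.hypot(P[...,0]-c[0],P[...,1]-c[1])<0.06)]; print('bowl top c',((b.max(0)+b.min(0))/2).round(4),np.ptp(b,axis=0).round(4))
    far=near&(z>0.118)&(z<.14)&(np.hypot(P[...,0]-cx/1e4,P[...,1]-cy/1e4)>0.085)
    L,n=ndimage.label(far)
    for i in range(1,n+1):
        p=P[L==i]
        if len(p)>4: 
            d=p.mean(0)-[cx/1e4,cy/1e4,0]; print('post',p.mean(0).round(4),len(p),'r',np.hypot(*d[:2]).round(4),'ang',np.degrees(np.arctan2(d[1],d[0])).round(1),p[:,2].max().round(4), np.argwhere(L==i).mean(0)[::-1].round())
im=cv2.imread('pics/top0.png')[175:310,205:360]; im2=cv2.imread('pics/side0.png')[180:300,265:410]
a=cv2.resize(im,(620,540),interpolation=cv2.INTER_CUBIC); cv2.imwrite('pics/crop0.png',a)
E
```

```text
top0 bowl top [0.5454 0.0767 0.1339]
head z 0.0705 c 0.5459396484375 0.08139037475585938 0.1448481689453125
bowl top c [0.547  0.0805 0.1361] [0.0802 0.0802 0.0122]
post [0.648  0.0342 0.1315] 38 r 0.1125 ang -24.8 0.1365 [299. 200.]
post [0.5351 0.1957 0.1312] 41 r 0.1148 ang 95.4 0.1367 [233. 247.]
post [0.4481 0.0113 0.1312] 38 r 0.1204 ang -144.4 0.1359 [310. 282.]
side0 bowl top [0.5528 0.0759 0.1353]
head z 0.0699 c 0.54852880859375 0.08414117431640625 0.14701937255859376
bowl top c [0.5489 0.0857 0.1345] [0.0788 0.0755 0.009 ]
post [0.6502 0.0392 0.1283] 44 r 0.1111 ang -23.8 0.1352 [302. 204.]
post [0.4496 0.0168 0.1285] 46 r 0.1197 ang -145.8 0.135 [383. 210.]
post [0.5367 0.2011 0.129 ] 52 r 0.1175 ang 95.8 0.136 [336. 266.]
```

View pics/crop0.png

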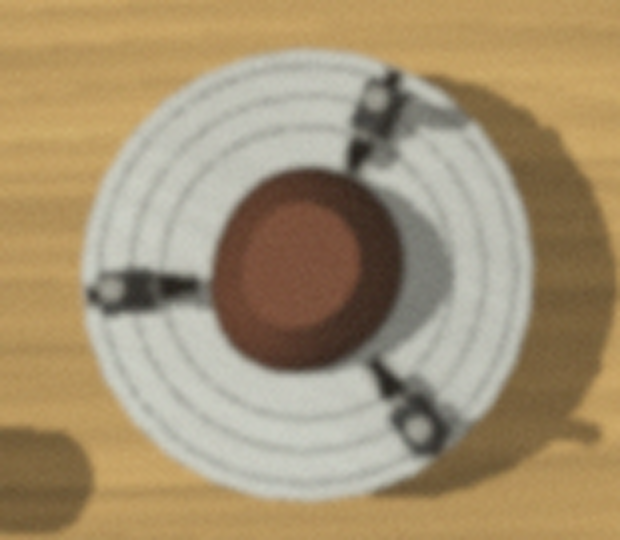

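The crop confirms it: the bowl is brown, with slides at about -24°, 95° and -145° (world) around the chuck centre near (0.547, 0.083). Radii and heights match the description. I go above the -145° post first and refine with the wrist camera.

```bash
cat >> h.py <<'E'
from scipy.spatial.transform import Rotation as R
def plan(xyz,yaw):
    s=readout.observe(); Rt=R.from_rotvec(s['tool_rot']); G=R.from_matrix([[np.cos(yaw*np.pi/180),np.sin(yaw*np.pi/180),0],[np.sin(yaw*np.pi/180),-np.cos(yaw*np.pi/180),0],[0,0,-1]])
    print('shift mm',(Rt.inv().apply(np.array(xyz)-s['eef_pos'])*1e3).round(1),'turn',(Rt.inv()*G).as_rotvec(degrees=True).round(2),'F',np.round(s['wrist_force'],2),'pos',np.round(s['eef_pos'],4),'t',s['time'])
def wcloud(f):
    s=readout.observe(); Rt=R.from_rotvec(s['tool_rot']).as_matrix(); im=snap('wrist',f); P=cloud(f); return P@Rt.T+s['eef_pos']
E
python3 -c "
from h import *
plan([.449,.014,.21],35.5)"
```

```text
shift mm [ 4.226e+02 -3.976e+02  1.000e-01] turn [ -0.07  -0.03 -13.91] F [ 0.15 -0.47 -0.  ] pos [ 0.2023 -0.5111  0.2095] t 0.1
```

The rows are not in the units I measure in: shifts go in shares of 0.5 m and turns go in shares of 180 degrees. I convert before sending: 0.423 m / 0.5 = 0.846, -0.398 m / 0.5 = -0.796, -13.9 degrees / 180 = -0.0772.

arm_command(motion=[[[0,0.846,-0.796,0,0,0,-0.0772],[0,0.846,-0.796,0,0,0,-0.0772],[0,0.846,-0.796,0,0,0,-0.0772],[0,0.846,-0.796,0,0,0,-0.0772],[0,0.846,-0.796,0,0,0,-0.0772],[0,0.846,-0.796,0,0,0,-0.0772],[0,0.846,-0.796,0,0,0,-0.0772],[0,0.846,-0.796,0,0,0,-0.0772],[0,0.846,-0.796,0,0,0,-0.0772],[0,0.846,-0.796,0,0,0,-0.0772]]])

```text
time: 1.1
eef_pos: [0.4152, -0.0567, 0.2101]
tool_rot: [2.992, 0.957, -0.0]
wrist_force: [-0.4, -1.1, 0.1]
width: 0.999
grasp_force: 0.0
```

```bash
python3 -c "
from h import *
plan([.449,.014,.21],35.5)"
```

```text
shift mm [ 68.6 -38.    0.1] turn [ 0.    0.   -0.02] F [-0.4  -1.06  0.1 ] pos [ 0.4152 -0.0567  0.2101] t 1.1
```

To row units: 0.0686 m / 0.5 = 0.1372, -0.038 m / 0.5 = -0.076.

arm_command(motion=[[[0,0.1372,-0.076,0,0,0,0],[0,0.1372,-0.076,0,0,0,0],[0,0.1372,-0.076,0,0,0,0],[0,0.1372,-0.076,0,0,0,0],[0,0.1372,-0.076,0,0,0,0]]])

```text
time: 1.6
eef_pos: [0.4483, 0.0112, 0.2099]
tool_rot: [-2.993, -0.956, 0.001]
wrist_force: [0.6, -0.0, 0.6]
width: 0.996
grasp_force: 0.0
```

```bash
cat > w.py <<'E'
from h import *
from scipy import ndimage
import sys
f=sys.argv[1]; P=wcloud(f); z=P[...,2]; s=readout.observe()
m=(z>.123)&(z<.14)&(np.hypot(P[...,0]-.547,P[...,1]-.083)>.085)
L,n=ndimage.label(m)
for i in range(1,n+1):
    p=P[L==i]
    if len(p)>60:
        t=p[p[:,2]>.128]; print('post',((t.max(0)+t.min(0))/2).round(4),np.ptp(t,axis=0).round(4),len(t),np.argwhere(L==i).mean(0)[::-1].round())
print(np.nanmin(z),np.nanmax(z)); b=P[(z>.131)&(z<.14)&(np.hypot(P[...,0]-.547,P[...,1]-.083)<.06)]
if len(b): print('bowl top',b.min(0).round(4),b.max(0).round(4))
plan(eval(sys.argv[2]),float(sys.argv[3]))
E
python3 w.py w1 [.449,.014,.21] 35.5
```

```text
post [0.4474 0.0141 0.1315] [0.0163 0.0163 0.0068] 286 [323. 192.]
-0.0031860848498590777 0.38531022992301106
bowl top [0.507 0.046 0.131] [0.5844 0.1212 0.1377]
shift mm [ 2.3 -2.1  0. ] turn [-0.01  0.02 -0.1 ] F [-0.16  0.11 -0.64] pos [0.4484 0.011  0.21  ] t 1.65
```

View pics/w1.png

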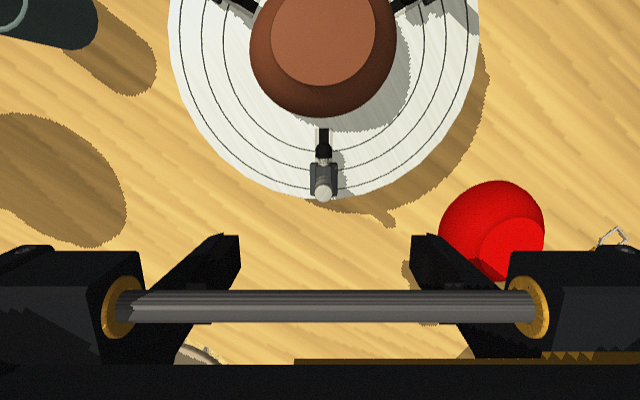

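The wrist view shows the post at (323,192) with its pad straight up-image at (323,130), so the yaw is right. The post top measures 16.3 mm, at (0.4474, 0.0141). Now I descend.

```bash
python3 -c "
from h import *
plan([.4474,.0141,.098],35.3)"
```

```text
shift mm [  1.   -3.1 112. ] turn [-0.01  0.02  0.1 ] F [-0.16  0.11 -0.64] pos [0.4484 0.011  0.21  ] t 1.65
```

To row units: 0.112 m / 0.5 = 0.224, 0.09 m / 0.5 = 0.18.

arm_command(motion=[[[0,0.002,-0.0062,0.06,0,0,0],[0,0.002,-0.0062,0.12,0,0,0],[0,0.002,-0.0062,0.18,0,0,0],[0,0.002,-0.0062,0.224,0,0,0],[0,0.002,-0.0062,0.224,0,0,0],[0,0.002,-0.0062,0.224,0,0,0],[0,0.002,-0.0062,0.224,0,0,0]]])

```text
time: 2.35
eef_pos: [0.4484, 0.0145, 0.0993]
tool_rot: [2.991, 0.956, 0.003]
wrist_force: [-0.5, 0.4, 0.4]
width: 1.0
grasp_force: 0.0
```

```bash
python3 -c "
from h import *
plan([.4474,.0141,.098],35.3)"
```

```text
shift mm [-1.  -0.3  1.3] turn [ 0.1  -0.09  0.15] F [-0.48  0.38  0.44] pos [0.4484 0.0145 0.0993] t 2.35
```

Close at 25 N, watching the sideways force.

arm_command(motion=[[[1,0,0,0,0,0,0],[1,0,0,0,0,0,0],[1,0,0,0,0,0,0],[1,0,0,0,0,0,0],[1,0,0,0,0,0,0],[1,0,0,0,0,0,0],[1,0,0,0,0,0,0],[1,0,0,0,0,0,0],[1,0,0,0,0,0,0],[1,0,0,0,0,0,0]]], newtons=25)

```text
time: 3.35
eef_pos: [0.449, 0.0134, 0.0982]
tool_rot: [2.988, 0.957, 0.003]
wrist_force: [4.2, -9.3, -3.9]
width: 0.163
grasp_force: 25.0
```

arm_command(motion=[[[1,0,0,0,0,0,0],[1,0,0,0,0,0,0]]])

```text
time: 3.55
eef_pos: [0.4491, 0.0135, 0.0982]
tool_rot: [2.989, 0.956, 0.003]
wrist_force: [3.6, -9.5, -3.5]
width: 0.161
grasp_force: 25.0
```

```bash
cat > f.py <<'E'
from h import *
s=readout.observe(); Rt=R.from_rotvec(s['tool_rot']); c=np.array([.547,.083]); print('Ftool',Rt.inv().apply(s['wrist_force']).round(2),'pos',s['eef_pos'].round(4),'r',np.hypot(*(s['eef_pos'][:2]-c)).round(4),'w',s['width'],s['grasp_force'],'t',s['time'])
E
python3 f.py
```

```text
Ftool [-2.61  9.85  3.56] pos [0.4491 0.0135 0.0982] r 0.1201 w 0.16126192391847968 25.001108944416046 t 3.55
```

To row units: 0.0045 m / 0.5 = 0.009, 0.004 m / 0.5 = 0.008.

arm_command(motion=[[[1,0,0.0024,0,0,0,0],[1,0.001,0.0024,0,0,0,0],[1,0.002,0.0024,0,0,0,0],[1,0.003,0.0024,0,0,0,0],[1,0.004,0.0024,0,0,0,0],[1,0.005,0.0024,0,0,0,0],[1,0.006,0.0024,0,0,0,0],[1,0.007,0.0024,0,0,0,0],[1,0.008,0.0024,0,0,0,0],[1,0.009,0.0024,0,0,0,0]]])

```text
time: 4.55
eef_pos: [0.4522, 0.0156, 0.0981]
tool_rot: [2.99, 0.957, -0.001]
wrist_force: [-0.7, -8.1, -0.2]
width: 0.161
grasp_force: 25.0
```

```bash
python3 f.py
```

```text
Ftool [-5.31  6.17  0.22] pos [0.4522 0.0156 0.0981] r 0.1163 w 0.1613623196148744 25.000037848949432 t 4.55
```

To row units: 0.002 m / 0.5 = 0.004, 0.001 m / 0.5 = 0.002.

arm_command(motion=[[[1,0.001,0,0,0,0,0],[1,0.002,0,0,0,0,0],[1,0.003,0,0,0,0,0],[1,0.004,0,0,0,0,0]]])

```text
time: 4.95
eef_pos: [0.4538, 0.0168, 0.0981]
tool_rot: [2.99, 0.957, -0.001]
wrist_force: [0.4, -8.9, -0.1]
width: 0.159
grasp_force: 25.0
```

```bash
python3 f.py
```

```text
Ftool [-4.86  7.49  0.14] pos [0.4538 0.0168 0.0981] r 0.1143 w 0.15943691366819096 24.999972581863403 t 4.95
```

arm_command(motion=[[[1,0.001,0,0,0,0,0],[1,0.002,0,0,0,0,0],[1,0.003,0,0,0,0,0],[1,0.004,0,0,0,0,0]]])

```text
time: 5.35
eef_pos: [0.4554, 0.018, 0.0981]
tool_rot: [2.99, 0.957, -0.001]
wrist_force: [0.2, -8.4, 0.8]
width: 0.157
grasp_force: 25.0
```

```bash
python3 f.py
```

```text
Ftool [-4.69  6.97 -0.8 ] pos [0.4554 0.018  0.0981] r 0.1123 w 0.15650751837038948 24.99996542930603 t 5.35
```

To row units: 0.003 m / 0.5 = 0.006, 0.0025 m / 0.5 = 0.005.

arm_command(motion=[[[1,0.001,0.002,0,0,0,0],[1,0.002,0.004,0,0,0,0],[1,0.003,0.004,0,0,0,0],[1,0.004,0.004,0,0,0,0],[1,0.005,0.004,0,0,0,0],[1,0.006,0.004,0,0,0,0]]])

```text
time: 5.95
eef_pos: [0.4576, 0.0194, 0.0981]
tool_rot: [-2.991, -0.957, 0.004]
wrist_force: [-5.9, -1.6, 4.8]
width: 0.166
grasp_force: 25.0
```

```bash
python3 f.py
```

```text
Ftool [-5.73 -2.18 -4.75] pos [0.4576 0.0194 0.0981] r 0.1097 w 0.16566178885412447 25.000164806842804 t 5.95
```

To row units: 0.0015 m / 0.5 = 0.003, 0.001 m / 0.5 = 0.002.

arm_command(motion=[[[1,0.001,0,0,0,0,0],[1,0.002,0,0,0,0,0],[1,0.003,0,0,0,0,0]]])

```text
time: 6.25
eef_pos: [0.4589, 0.0202, 0.0981]
tool_rot: [-2.991, -0.957, 0.004]
wrist_force: [-5.7, -1.1, 6.4]
width: 0.161
grasp_force: 25.0
```

```bash
python3 f.py
```

```text
Ftool [-5.3  -2.43 -6.42] pos [0.4589 0.0202 0.0981] r 0.1082 w 0.16122689995160033 25.000117421150208 t 6.25
```

arm_command(motion=[[[1,0.001,0,0,0,0,0],[1,0.002,0,0,0,0,0],[1,0.003,0,0,0,0,0]]])

```text
time: 6.55
eef_pos: [0.4601, 0.0211, 0.0981]
tool_rot: [-2.991, -0.957, 0.004]
wrist_force: [-5.3, -1.7, 5.0]
width: 0.16
grasp_force: 25.0
```

```bash
python3 f.py
```

```text
Ftool [-5.35 -1.68 -5.  ] pos [0.4601 0.0211 0.0981] r 0.1067 w 0.1604581486295111 25.00011831521988 t 6.55
```

To row units: 0.001 m / 0.5 = 0.002, 0.0006 m / 0.5 = 0.0012.

arm_command(motion=[[[1,0.0006,0,0,0,0,0],[1,0.0012,0,0,0,0,0],[1,0.002,0,0,0,0,0]]])

```text
time: 6.85
eef_pos: [0.4609, 0.0217, 0.0981]
tool_rot: [-2.991, -0.957, 0.004]
wrist_force: [-4.9, -1.5, 4.6]
width: 0.163
grasp_force: 25.0
```

```bash
python3 f.py
```

```text
Ftool [-4.88 -1.63 -4.59] pos [0.4609 0.0217 0.0981] r 0.1057 w 0.1630521286904956 25.000104010105133 t 6.85
```

To row units: 0.001 m / 0.5 = 0.002, 0.0006 m / 0.5 = 0.0012.

arm_command(motion=[[[1,0.0006,0,0,0,0,0],[1,0.0012,0,0,0,0,0],[1,0.002,0,0,0,0,0]]])

```text
time: 7.15
eef_pos: [0.4617, 0.0222, 0.0981]
tool_rot: [-2.991, -0.957, 0.004]
wrist_force: [-5.2, -1.8, 5.5]
width: 0.162
grasp_force: 25.0
```

```bash
python3 f.py
```

```text
Ftool [-5.33 -1.54 -5.46] pos [0.4617 0.0222 0.0981] r 0.1047 w 0.16182341235869205 25.000160336494446 t 7.15
```

To row units: 0.001 m / 0.5 = 0.002, 0.0006 m / 0.5 = 0.0012.

arm_command(motion=[[[1,0.0006,0,0,0,0,0],[1,0.0012,0,0,0,0,0],[1,0.002,0,0,0,0,0]]])

```text
time: 7.45
eef_pos: [0.4625, 0.0228, 0.0981]
tool_rot: [-2.991, -0.957, 0.004]
wrist_force: [-5.2, -1.4, 5.2]
width: 0.158
grasp_force: 25.0
```

```bash
python3 f.py
```

```text
Ftool [-5.1  -1.92 -5.21] pos [0.4625 0.0228 0.0981] r 0.1037 w 0.15827869130828848 25.000164806842804 t 7.45
```

To row units: 0.001 m / 0.5 = 0.002, 0.0006 m / 0.5 = 0.0012.

arm_command(motion=[[[1,0.0006,0,0,0,0,0],[1,0.0012,0,0,0,0,0],[1,0.002,0,0,0,0,0]]])

```text
time: 7.75
eef_pos: [0.4633, 0.0234, 0.0981]
tool_rot: [-2.991, -0.957, 0.004]
wrist_force: [-4.3, -1.4, 5.2]
width: 0.16
grasp_force: 25.0
```

```bash
python3 f.py
```

```text
Ftool [-4.33 -1.33 -5.2 ] pos [0.4633 0.0234 0.0981] r 0.1027 w 0.16038766836682175 25.000084340572357 t 7.75
```

To row units: 0.001 m / 0.5 = 0.002, 0.0006 m / 0.5 = 0.0012.

arm_command(motion=[[[1,0.0006,0,0,0,0,0],[1,0.0012,0,0,0,0,0],[1,0.002,0,0,0,0,0]]])

```text
time: 8.05
eef_pos: [0.4641, 0.024, 0.098]
tool_rot: [-2.991, -0.957, 0.004]
wrist_force: [-4.5, -2.3, 4.2]
width: 0.162
grasp_force: 25.0
```

```bash
python3 f.py
```

```text
Ftool [-5.02 -0.76 -4.23] pos [0.4641 0.024  0.098 ] r 0.1017 w 0.16157861644492927 25.000002086162567 t 8.05
```

To row units: 0.001 m / 0.5 = 0.002, 0.0006 m / 0.5 = 0.0012.

arm_command(motion=[[[1,0.0006,0,0,0,0,0],[1,0.0012,0,0,0,0,0],[1,0.002,0,0,0,0,0]]])

```text
time: 8.35
eef_pos: [0.465, 0.0246, 0.0981]
tool_rot: [-2.991, -0.957, 0.004]
wrist_force: [-5.5, -1.2, 4.8]
width: 0.163
grasp_force: 25.0
```

```bash
python3 f.py
```

```text
Ftool [-5.14 -2.23 -4.81] pos [0.465  0.0246 0.0981] r 0.1007 w 0.16258796942811526 25.000117421150208 t 8.35
```

To row units: 0.001 m / 0.5 = 0.002, 0.0006 m / 0.5 = 0.0012.

arm_command(motion=[[[1,0.0006,0,0,0,0,0],[1,0.0012,0,0,0,0,0],[1,0.002,0,0,0,0,0]]])

```text
time: 8.65
eef_pos: [0.4658, 0.0252, 0.0981]
tool_rot: [-2.991, -0.958, 0.004]
wrist_force: [-4.8, -1.4, 5.8]
width: 0.158
grasp_force: 25.0
```

```bash
python3 f.py; python3 -c "
from h import *
wcloud('w2'); a=cv2.imread('pics/w2.png'); print(a.shape); cv2.imwrite('pics/w2c.png',cv2.resize(a[0:330,200:440],None,fx=1.8,fy=1.8,interpolation=cv2.INTER_CUBIC))"
```

```text
Ftool [-4.72 -1.7  -5.75] pos [0.4658 0.0252 0.0981] r 0.0997 w 0.15836027550198684 25.000104010105133 t 8.65
(400, 640, 3)
```

View pics/w2c.png

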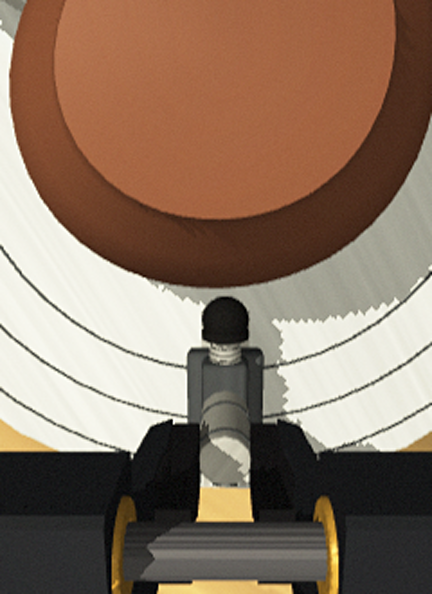

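The crop shows the tip at (225,297) and the bowl's edge at (225,287): still roughly 3 mm apart, which agrees with the unchanged force (drag about 5.1 N).

To row units: 0.0015 m / 0.5 = 0.003, 0.001 m / 0.5 = 0.002.

arm_command(motion=[[[1,0.001,0,0,0,0,0],[1,0.002,0,0,0,0,0],[1,0.003,0,0,0,0,0]]])

```text
time: 9.0
eef_pos: [0.467, 0.026, 0.0981]
tool_rot: [-2.991, -0.957, 0.004]
wrist_force: [-4.9, -1.4, 4.2]
width: 0.158
grasp_force: 25.0
```

```bash
python3 f.py
```

```text
Ftool [-4.82 -1.7  -4.16] pos [0.467  0.026  0.0981] r 0.0982 w 0.15839914811979927 25.000110268592834 t 9.0
```

To row units: 0.0015 m / 0.5 = 0.003, 0.001 m / 0.5 = 0.002.

arm_command(motion=[[[1,0.001,0,0,0,0,0],[1,0.002,0,0,0,0,0],[1,0.003,0,0,0,0,0]]])

```text
time: 9.3
eef_pos: [0.4682, 0.0269, 0.0981]
tool_rot: [-2.991, -0.957, 0.004]
wrist_force: [-4.8, -1.4, 4.7]
width: 0.159
grasp_force: 25.0
```

```bash
python3 f.py
```

```text
Ftool [-4.71 -1.64 -4.68] pos [0.4682 0.0269 0.0981] r 0.0967 w 0.15898324473265965 25.00009685754776 t 9.3
```

To row units: 0.001 m / 0.5 = 0.002, 0.0006 m / 0.5 = 0.0012.

arm_command(motion=[[[1,0.0006,0,0,0,0,0],[1,0.0012,0,0,0,0,0],[1,0.002,0,0,0,0,0]]])

```text
time: 9.6
eef_pos: [0.4689, 0.0274, 0.0981]
tool_rot: [-2.991, -0.958, 0.005]
wrist_force: [-6.2, -1.7, 6.1]
width: 0.164
grasp_force: 25.0
```

```bash
python3 f.py
```

```text
Ftool [-6.08 -2.2  -6.08] pos [0.4689 0.0274 0.0981] r 0.0958 w 0.16368236718480877 25.000242590904236 t 9.6
```

To row units: 0.0006 m / 0.5 = 0.0012, 0.0003 m / 0.5 = 0.0006.

arm_command(motion=[[[1,0.0006,0,0,0,0,0],[1,0.0012,0,0,0,0,0]]])

```text
time: 9.8
eef_pos: [0.4694, 0.0277, 0.0981]
tool_rot: [-2.991, -0.958, 0.005]
wrist_force: [-6.4, -2.6, 4.8]
width: 0.163
grasp_force: 25.0
```

To row units: 0.0006 m / 0.5 = 0.0012, 0.0003 m / 0.5 = 0.0006.

arm_command(motion=[[[1,0.0006,0,0,0,0,0],[1,0.0012,0,0,0,0,0]]])

```text
time: 10.0
eef_pos: [0.4698, 0.028, 0.098]
tool_rot: [-2.991, -0.958, 0.005]
wrist_force: [-5.5, -3.3, 5.3]
width: 0.162
grasp_force: 25.0
```

```bash
python3 f.py
```

```text
Ftool [-6.47 -0.51 -5.3 ] pos [0.4698 0.028  0.098 ] r 0.0948 w 0.16188388377255875 25.000374019145966 t 10.0
```

To row units: 0.0006 m / 0.5 = 0.0012, 0.0003 m / 0.5 = 0.0006.

arm_command(motion=[[[1,0.0006,0,0,0,0,0],[1,0.0012,0,0,0,0,0]]])

```text
time: 10.2
eef_pos: [0.4702, 0.0283, 0.098]
tool_rot: [-2.991, -0.958, 0.005]
wrist_force: [-6.3, -2.8, 5.4]
width: 0.164
grasp_force: 25.0
```

```bash
python3 f.py; python3 -c "
from h import *
P=wcloud('w3'); a=cv2.imread('pics/w3.png'); cv2.imwrite('pics/w3c.png',cv2.resize(a[0:330,200:440],None,fx=1.8,fy=1.8,interpolation=cv2.INTER_CUBIC))"; python3 f.py
```

```text
Ftool [-6.82 -1.38 -5.4 ] pos [0.4702 0.0283 0.098 ] r 0.0943 w 0.16394842145017954 25.000536739826202 t 10.2
Ftool [-6.87 -1.13 -6.34] pos [0.4702 0.0283 0.0981] r 0.0942 w 0.16350368490311973 25.000416040420532 t 10.25
```

View pics/w3c.png

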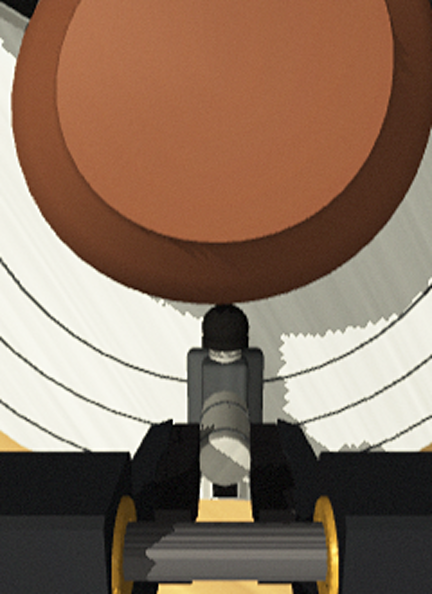

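The pad now touches the clay at (225,305). It has receded about 8 px, or 2.7 mm, relative to the post, and the force agrees (+1.9 N over drag). Slide one is set, so I release and rise.

To row units: -0.112 m / 0.5 = -0.224, -0.08 m / 0.5 = -0.16.

arm_command(motion=[[[0.6,0,0,0,0,0,0],[0.4,0,0,0,0,0,0],[0.2,0,0,0,0,0,0],[0.1,0,0,0,0,0,0],[0,0,0,-0.04,0,0,0],[0,0,0,-0.1,0,0,0],[0,0,0,-0.16,0,0,0],[0,0,0,-0.224,0,0,0],[0,0,0,-0.224,0,0,0]]])

```text
time: 11.15
eef_pos: [0.4734, 0.0281, 0.2137]
tool_rot: [2.989, 0.957, 0.011]
wrist_force: [1.1, 0.3, -0.2]
width: 0.951
grasp_force: 0.0
```

```bash
python3 -c "
from h import *
plan([.536,.198,.21],95.3)"
```

```text
shift mm [ 149.6 -102.     3.9] turn [  0.44  -0.11 -59.8 ] F [ 1.13  0.35 -0.16] pos [0.4734 0.0281 0.2137] t 11.15
```

To row units: 0.15 m / 0.5 = 0.3, -0.102 m / 0.5 = -0.204, -59.8 degrees / 180 = -0.3322.

arm_command(motion=[[[0,0.3,-0.204,0.008,0.0022,-0.0006,-0.3322],[0,0.3,-0.204,0.008,0.0022,-0.0006,-0.3322],[0,0.3,-0.204,0.008,0.0022,-0.0006,-0.3322],[0,0.3,-0.204,0.008,0.0022,-0.0006,-0.3322],[0,0.3,-0.204,0.008,0.0022,-0.0006,-0.3322],[0,0.3,-0.204,0.008,0.0022,-0.0006,-0.3322],[0,0.3,-0.204,0.008,0.0022,-0.0006,-0.3322],[0,0.3,-0.204,0.008,0.0022,-0.0006,-0.3322],[0,0.3,-0.204,0.008,0.0022,-0.0006,-0.3322],[0,0.3,-0.204,0.008,0.0022,-0.0006,-0.3322]]])

```text
time: 12.15
eef_pos: [0.5346, 0.1984, 0.2058]
tool_rot: [-2.116, -2.314, 0.006]
wrist_force: [-0.8, -0.6, 0.1]
width: 0.999
grasp_force: 0.0
```

```bash
python3 w.py w4 [.536,.198,.098] 95.3; python3 -c "
from h import *
snap('top','top1'); 
for f in ['top0','top1']:
    P=cloud(f); z=P[...,2]; m=(np.hypot(P[...,0]-.546,P[...,1]-.083)<.06)&(z>.131); print(f,P[m].mean(0).round(4))"
```

```text
post [0.5356 0.1993 0.1314] [0.0163 0.0159 0.0067] 295 [327. 196.]
post [0.4687 0.0299 0.1308] [0.0161 0.0158 0.0055] 214 [245. 353.]
post [0.6487 0.0436 0.1301] [0.011  0.0042 0.0039] 30 [424. 356.]
-0.7548214023371247 0.3813101510428907
bowl top [0.5127 0.0476 0.131 ] [0.5863 0.1225 0.1363]
shift mm [ -0.7   2.  107.9] turn [-0.39 -0.11 -0.15] F [-0.77 -0.21 -0.43] pos [0.5347 0.1984 0.2059] t 12.2
top0 [0.5465 0.0817 0.1346]
top1 [0.5442 0.1018 0.2817]
```

To row units: 0.108 m / 0.5 = 0.216, 0.09 m / 0.5 = 0.18, -0.4 degrees / 180 = -0.0022.

arm_command(motion=[[[0,-0.002,0.0044,0.06,0,0,0],[0,-0.002,0.0044,0.12,0,0,0],[0,-0.002,0.0044,0.18,-0.0022,0,0],[0,-0.002,0.0044,0.216,-0.0022,0,0],[0,-0.002,0.0044,0.216,-0.0022,0,0],[1,-0.002,0.0044,0.216,-0.0022,0,0],[1,-0.002,0.0044,0.216,-0.0022,0,0],[1,-0.002,0.0044,0.216,-0.0022,0,0],[1,-0.002,0.0044,0.216,-0.0022,0,0],[1,-0.002,0.0044,0.216,-0.0022,0,0]]], newtons=25)

```text
time: 13.25
eef_pos: [0.5364, 0.1978, 0.0985]
tool_rot: [-2.116, -2.321, -0.003]
wrist_force: [-0.1, 0.2, 0.2]
width: 0.569
grasp_force: 0.0
```

arm_command(motion=[[[1,0,0,0,0,0,0],[1,0,0,0,0,0,0],[1,0,0,0,0,0,0],[1,0,0,0,0,0,0],[1,0,0,0,0,0,0],[1,0,0,0,0,0,0]]])

```text
time: 13.85
eef_pos: [0.5365, 0.1978, 0.0981]
tool_rot: [-2.116, -2.321, -0.003]
wrist_force: [1.3, -0.2, -1.1]
width: 0.166
grasp_force: 25.0
```

```bash
python3 f.py
```

```text
Ftool [-0.29  1.24  1.15] pos [0.5365 0.1978 0.0981] r 0.1152 w 0.1656297390262765 24.99990463256836 t 13.85
```

To row units: -0.004 m / 0.5 = -0.008, -0.003 m / 0.5 = -0.006.

arm_command(motion=[[[1,-0.0014,0,0,0,0,0],[1,-0.0028,0,0,0,0,0],[1,-0.004,0,0,0,0,0],[1,-0.005,0,0,0,0,0],[1,-0.006,0,0,0,0,0],[1,-0.007,0,0,0,0,0],[1,-0.008,0,0,0,0,0]]])

```text
time: 14.55
eef_pos: [0.5368, 0.1948, 0.0981]
tool_rot: [-2.115, -2.32, -0.005]
wrist_force: [1.8, 6.9, -2.1]
width: 0.162
grasp_force: 25.0
```

```bash
python3 f.py
```

```text
Ftool [6.7  2.45 2.13] pos [0.5368 0.1948 0.0981] r 0.1123 w 0.16164581890150828 24.999722242355347 t 14.55
```

To row units: -0.0015 m / 0.5 = -0.003, -0.001 m / 0.5 = -0.002.

arm_command(motion=[[[1,-0.001,0,0,0,0,0],[1,-0.002,0,0,0,0,0],[1,-0.003,0,0,0,0,0]]])

```text
time: 14.85
eef_pos: [0.5369, 0.1933, 0.098]
tool_rot: [-2.115, -2.32, -0.005]
wrist_force: [1.0, 6.8, -2.2]
width: 0.162
grasp_force: 25.0
```

```bash
python3 f.py
```

```text
Ftool [6.64 1.66 2.27] pos [0.5369 0.1933 0.098 ] r 0.1108 w 0.16215868592138166 24.999645352363586 t 14.85
```

To row units: -0.0015 m / 0.5 = -0.003, -0.001 m / 0.5 = -0.002.

arm_command(motion=[[[1,-0.001,0,0,0,0,0],[1,-0.002,0,0,0,0,0],[1,-0.003,0,0,0,0,0]]])

```text
time: 15.15
eef_pos: [0.537, 0.1918, 0.0981]
tool_rot: [-2.115, -2.32, -0.005]
wrist_force: [2.0, 6.2, -1.3]
width: 0.162
grasp_force: 25.0
```

```bash
python3 f.py
```

```text
Ftool [6.   2.56 1.31] pos [0.537  0.1918 0.0981] r 0.1093 w 0.1624843239200358 24.99972939491272 t 15.15
```

To row units: -0.0015 m / 0.5 = -0.003, -0.001 m / 0.5 = -0.002.

arm_command(motion=[[[1,-0.001,0,0,0,0,0],[1,-0.002,0,0,0,0,0],[1,-0.003,0,0,0,0,0]]])

```text
time: 15.45
eef_pos: [0.5372, 0.1903, 0.0981]
tool_rot: [-2.115, -2.32, -0.005]
wrist_force: [1.8, 6.5, -1.0]
width: 0.161
grasp_force: 25.0
```

```bash
python3 f.py
```

```text
Ftool [6.26 2.41 1.  ] pos [0.5372 0.1903 0.0981] r 0.1078 w 0.16144149287792448 24.99971330165863 t 15.45
```

arm_command(motion=[[[1,-0.0006,0,0,0,0,0],[1,-0.0012,0,0,0,0,0],[1,-0.002,0,0,0,0,0]]])

```text
time: 15.75
eef_pos: [0.5373, 0.1893, 0.098]
tool_rot: [-2.115, -2.32, -0.005]
wrist_force: [2.5, 6.2, -1.5]
width: 0.157
grasp_force: 25.0
```

```bash
python3 f.py
```

```text
Ftool [5.92 3.06 1.55] pos [0.5373 0.1893 0.098 ] r 0.1068 w 0.1568145603565416 24.99971240758896 t 15.75
```

To row units: -0.001 m / 0.5 = -0.002, -0.0006 m / 0.5 = -0.0012.

arm_command(motion=[[[1,-0.0006,0,0,0,0,0],[1,-0.0012,0,0,0,0,0],[1,-0.002,0,0,0,0,0]]])

```text
time: 16.05
eef_pos: [0.5374, 0.1883, 0.098]
tool_rot: [-2.115, -2.32, -0.005]
wrist_force: [2.1, 5.6, -1.0]
width: 0.161
grasp_force: 25.0
```

To row units: -0.001 m / 0.5 = -0.002, -0.0006 m / 0.5 = -0.0012.

arm_command(motion=[[[1,-0.0006,0,0,0,0,0],[1,-0.0012,0,0,0,0,0],[1,-0.002,0,0,0,0,0]]])

```text
time: 16.35
eef_pos: [0.5374, 0.1873, 0.0981]
tool_rot: [-2.115, -2.32, -0.005]
wrist_force: [2.0, 5.5, -1.9]
width: 0.162
grasp_force: 25.0
```

arm_command(motion=[[[1,-0.0006,0,0,0,0,0],[1,-0.0012,0,0,0,0,0],[1,-0.002,0,0,0,0,0]]])

```text
time: 16.65
eef_pos: [0.5376, 0.1863, 0.0981]
tool_rot: [-2.115, -2.32, -0.005]
wrist_force: [2.6, 5.8, -0.6]
width: 0.162
grasp_force: 25.0
```

```bash
python3 f.py; python3 -c "
from h import *
P=wcloud('w5'); a=cv2.imread('pics/w5.png'); cv2.imwrite('pics/w5c.png',cv2.resize(a[0:330,200:440],None,fx=1.8,fy=1.8,interpolation=cv2.INTER_CUBIC))"
```

```text
Ftool [5.51 3.11 0.61] pos [0.5376 0.1863 0.0981] r 0.1038 w 0.16182771085270486 24.99975711107254 t 16.65
```

View pics/w5c.png

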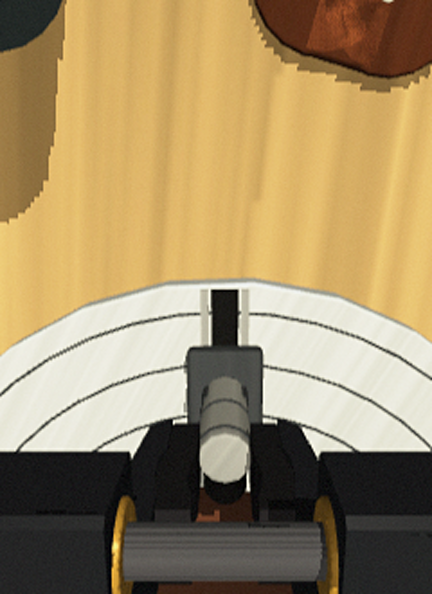

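The camera faces outwards here and the post hides the pad, so I rely on the force (local drag about 5.5 N).

To row units: -0.001 m / 0.5 = -0.002, -0.0006 m / 0.5 = -0.0012.

arm_command(motion=[[[1,-0.0006,0,0,0,0,0],[1,-0.0012,0,0,0,0,0],[1,-0.002,0,0,0,0,0]]])

```text
time: 17.0
eef_pos: [0.5376, 0.1854, 0.098]
tool_rot: [-2.115, -2.32, -0.005]
wrist_force: [1.9, 6.0, -1.1]
width: 0.163
grasp_force: 25.0
```

To row units: -0.001 m / 0.5 = -0.002, -0.0006 m / 0.5 = -0.0012.

arm_command(motion=[[[1,-0.0006,0,0,0,0,0],[1,-0.0012,0,0,0,0,0],[1,-0.002,0,0,0,0,0]]])

```text
time: 17.3
eef_pos: [0.5377, 0.1843, 0.098]
tool_rot: [-2.115, -2.32, -0.005]
wrist_force: [0.9, 6.7, -1.4]
width: 0.16
grasp_force: 25.0
```

```bash
python3 f.py; python3 -c "
from h import *
snap('side','side1'); a=cv2.imread('pics/side1.png'); b=cv2.imread('pics/side0.png'); c=lambda i:cv2.resize(i[190:300,290:390],None,fx=4,fy=4,interpolation=cv2.INTER_CUBIC); cv2.imwrite('pics/s1c.png',np.hstack([c(b),c(a)]))"
```

```text
Ftool [6.61 1.53 1.4 ] pos [0.5377 0.1843 0.098 ] r 0.1018 w 0.15950638352524918 24.999705255031586 t 17.3
```

View pics/s1c.png

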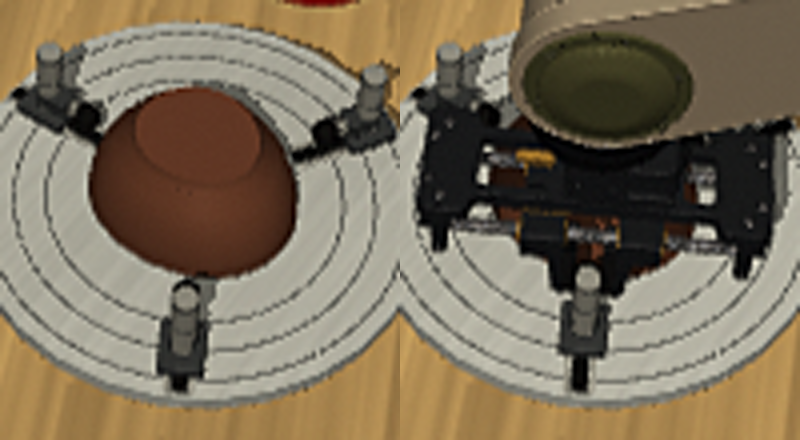

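The side view is hidden by the gripper, so I take several held readings to average the noise.

arm_command(motion=[[[1,0,0,0,0,0,0]]])

```text
time: 17.45
eef_pos: [0.5377, 0.1843, 0.098]
tool_rot: [-2.115, -2.32, -0.005]
wrist_force: [2.8, 5.6, -2.0]
width: 0.161
grasp_force: 25.0
```

arm_command(motion=[[[1,0,0,0,0,0,0]]])

```text
time: 17.55
eef_pos: [0.5377, 0.1843, 0.0981]
tool_rot: [-2.115, -2.32, -0.005]
wrist_force: [2.1, 5.9, -0.6]
width: 0.162
grasp_force: 25.0
```

arm_command(motion=[[[1,0,0,0,0,0,0]]])

```text
time: 17.65
eef_pos: [0.5378, 0.1843, 0.0981]
tool_rot: [-2.115, -2.32, -0.005]
wrist_force: [2.2, 5.4, -1.7]
width: 0.163
grasp_force: 25.0
```

To row units: -0.0006 m / 0.5 = -0.0012, -0.0003 m / 0.5 = -0.0006.

arm_command(motion=[[[1,-0.0006,0,0,0,0,0],[1,-0.0012,0,0,0,0,0]]])

```text
time: 17.85
eef_pos: [0.5378, 0.1837, 0.098]
tool_rot: [-2.115, -2.32, -0.005]
wrist_force: [1.0, 6.5, -1.2]
width: 0.165
grasp_force: 25.0
```

arm_command(motion=[[[1,0,0,0,0,0,0]]])

```text
time: 17.95
eef_pos: [0.5378, 0.1837, 0.0981]
tool_rot: [-2.115, -2.32, -0.005]
wrist_force: [1.4, 6.3, -1.5]
width: 0.166
grasp_force: 25.0
```

arm_command(motion=[[[1,0,0,0,0,0,0]]])

```text
time: 18.05
eef_pos: [0.5378, 0.1837, 0.0981]
tool_rot: [-2.115, -2.32, -0.005]
wrist_force: [2.1, 5.7, -1.7]
width: 0.165
grasp_force: 25.0
```

arm_command(motion=[[[1,0,0,0,0,0,0]]])

```text
time: 18.15
eef_pos: [0.5378, 0.1837, 0.098]
tool_rot: [-2.115, -2.32, -0.005]
wrist_force: [1.1, 5.8, -1.4]
width: 0.16
grasp_force: 25.0
```

To row units: -0.001 m / 0.5 = -0.002, -0.0006 m / 0.5 = -0.0012.

arm_command(motion=[[[1,-0.0006,0,0,0,0,0],[1,-0.0012,0,0,0,0,0],[1,-0.002,0,0,0,0,0]]])

```text
time: 18.45
eef_pos: [0.5379, 0.1828, 0.0981]
tool_rot: [-2.115, -2.32, -0.005]
wrist_force: [1.4, 5.8, -1.3]
width: 0.159
grasp_force: 25.0
```

arm_command(motion=[[[1,0,0,0,0,0,0]]])

```text
time: 18.55
eef_pos: [0.5379, 0.1827, 0.0981]
tool_rot: [-2.115, -2.32, -0.005]
wrist_force: [1.5, 5.4, -1.1]
width: 0.161
grasp_force: 25.0
```

arm_command(motion=[[[1,0,0,0,0,0,0]]])

```text
time: 18.65
eef_pos: [0.5379, 0.1827, 0.098]
tool_rot: [-2.115, -2.32, -0.005]
wrist_force: [1.6, 6.4, -1.4]
width: 0.162
grasp_force: 25.0
```

To row units: -0.001 m / 0.5 = -0.002, -0.0006 m / 0.5 = -0.0012.

arm_command(motion=[[[1,-0.0006,0,0,0,0,0],[1,-0.0012,0,0,0,0,0],[1,-0.002,0,0,0,0,0]]])

```text
time: 18.95
eef_pos: [0.538, 0.1818, 0.0981]
tool_rot: [-2.115, -2.32, -0.005]
wrist_force: [1.7, 7.1, -1.1]
width: 0.157
grasp_force: 25.0
```

arm_command(motion=[[[1,0,0,0,0,0,0]]])

```text
time: 19.05
eef_pos: [0.538, 0.1817, 0.0981]
tool_rot: [-2.115, -2.32, -0.005]
wrist_force: [2.1, 6.4, -0.9]
width: 0.163
grasp_force: 25.0
```

arm_command(motion=[[[1,0,0,0,0,0,0]]])

```text
time: 19.15
eef_pos: [0.538, 0.1817, 0.0981]
tool_rot: [-2.115, -2.32, -0.005]
wrist_force: [1.9, 6.5, -0.3]
width: 0.166
grasp_force: 25.0
```

To row units: -0.001 m / 0.5 = -0.002, -0.0006 m / 0.5 = -0.0012.

arm_command(motion=[[[1,-0.0006,0,0,0,0,0],[1,-0.0012,0,0,0,0,0],[1,-0.002,0,0,0,0,0]]])

```text
time: 19.45
eef_pos: [0.5381, 0.1808, 0.098]
tool_rot: [-2.115, -2.32, -0.006]
wrist_force: [1.3, 6.1, -0.6]
width: 0.161
grasp_force: 25.0
```

arm_command(motion=[[[1,0,0,0,0,0,0]]])

```text
time: 19.55
eef_pos: [0.5381, 0.1808, 0.0981]
tool_rot: [-2.115, -2.32, -0.005]
wrist_force: [2.4, 6.0, -0.7]
width: 0.161
grasp_force: 25.0
```

arm_command(motion=[[[1,0,0,0,0,0,0]]])

```text
time: 19.65
eef_pos: [0.5381, 0.1808, 0.0981]
tool_rot: [-2.115, -2.32, -0.005]
wrist_force: [1.3, 6.0, -0.8]
width: 0.161
grasp_force: 25.0
```

arm_command(motion=[[[1,0,0,0,0,0,0]]])

```text
time: 19.75
eef_pos: [0.5381, 0.1808, 0.098]
tool_rot: [-2.115, -2.32, -0.005]
wrist_force: [2.1, 6.8, -1.0]
width: 0.16
grasp_force: 25.0
```

arm_command(motion=[[[1,0,0,0,0,0,0]]])

```text
time: 19.85
eef_pos: [0.5381, 0.1808, 0.098]
tool_rot: [-2.115, -2.32, -0.005]
wrist_force: [1.4, 6.2, -0.9]
width: 0.16
grasp_force: 25.0
```

```bash
cat >> f.py <<'E'
print('tau',s['tau'].round(3),'qd',s['qd'].round(4),'eef um',(s['eef_pos']*1e6).round())
E
python3 f.py
```

```text
Ftool [6.08 1.92 0.94] pos [0.5381 0.1808 0.098 ] r 0.0982 w 0.16048917352505093 24.999693632125854 t 19.85
tau [-3.0640e+00 -4.8279e+01 -1.8553e+01 -1.3270e+00  6.4200e-01 -5.0000e-03] qd [-0.0031  0.0002 -0.0006 -0.0012  0.0014 -0.0002] eef um [538063. 180804.  98029.]
```

arm_command(motion=[[[1,0,0,0,0,0,0]]])

```text
time: 19.95
eef_pos: [0.5381, 0.1808, 0.098]
tool_rot: [-2.115, -2.32, -0.005]
wrist_force: [1.3, 6.5, -1.4]
width: 0.163
grasp_force: 25.0
```

```bash
python3 f.py
```

```text
Ftool [6.33 1.94 1.45] pos [0.5381 0.1808 0.098 ] r 0.0982 w 0.16272018334127292 24.999687373638153 t 19.95
tau [-3.0630e+00 -4.8279e+01 -1.8553e+01 -1.3270e+00  6.4200e-01 -5.0000e-03] qd [ 0.001  -0.0004  0.0003 -0.0003  0.0001 -0.0017] eef um [538070. 180793.  98042.]
```

To row units: -0.001 m / 0.5 = -0.002, -0.0003 m / 0.5 = -0.0006.

arm_command(motion=[[[1,-0.0006,0,0,0,0,0],[1,-0.0012,0,0,0,0,0],[1,-0.002,0,0,0,0,0]]])

```text
time: 20.25
eef_pos: [0.5382, 0.18, 0.0981]
tool_rot: [-2.115, -2.32, -0.006]
wrist_force: [1.2, 7.4, -0.5]
width: 0.159
grasp_force: 25.0
```

```bash
python3 f.py
```

```text
Ftool [7.23 1.92 0.55] pos [0.5382 0.18   0.0981] r 0.0974 w 0.1593502922714926 24.999673068523407 t 20.25
tau [-3.5640e+00 -4.8274e+01 -1.8526e+01 -1.5660e+00  6.6400e-01  3.0000e-03] qd [-0.0066 -0.0009  0.0039  0.0016 -0.0021 -0.007 ] eef um [538161. 179973.  98056.]
```

arm_command(motion=[[[1,0,0,0,0,0,0]]])

```text
time: 20.35
eef_pos: [0.5382, 0.1799, 0.098]
tool_rot: [-2.115, -2.32, -0.006]
wrist_force: [2.8, 7.7, -1.8]
width: 0.158
grasp_force: 25.0
```

```bash
python3 f.py
```

```text
Ftool [7.41 3.53 1.85] pos [0.5382 0.1799 0.098 ] r 0.0973 w 0.1582337670345861 24.999673068523407 t 20.35
tau [-3.4680e+00 -4.8281e+01 -1.8526e+01 -1.4780e+00  6.5800e-01 -6.0000e-03] qd [ 0.001  -0.0003 -0.0015 -0.0008  0.002  -0.0002] eef um [538160. 179915.  98048.]
```

arm_command(motion=[[[1,0,0,0,0,0,0]]])

```text
time: 20.45
eef_pos: [0.5382, 0.1799, 0.098]
tool_rot: [-2.115, -2.32, -0.006]
wrist_force: [2.0, 7.4, -1.6]
width: 0.163
grasp_force: 25.0
```

```bash
python3 f.py
```

```text
Ftool [7.18 2.69 1.61] pos [0.5382 0.1799 0.098 ] r 0.0973 w 0.16329112836035178 24.99970257282257 t 20.45
tau [-3.4210e+00 -4.8276e+01 -1.8528e+01 -1.4740e+00  6.5700e-01 -6.0000e-03] qd [ 0.0007 -0.0004  0.0009 -0.0003  0.0019 -0.001 ] eef um [538154. 179923.  98044.]
```

Joint 1 torque is a nearly noise-free gauge: the last 0.88 mm raised it by 0.37 N·m, about 0.7 N, which is the spring rate. So the pad is in contact with about 2 mm of compression. One last 0.8 mm step.

arm_command(motion=[[[1,-0.0006,0,0,0,0,0],[1,-0.0012,0,0,0,0,0],[1,-0.0016,0,0,0,0,0],[1,-0.0016,0,0,0,0,0]]])

```text
time: 20.85
eef_pos: [0.5382, 0.1793, 0.0981]
tool_rot: [-2.115, -2.32, -0.006]
wrist_force: [2.3, 7.6, -0.9]
width: 0.165
grasp_force: 25.0
```

```bash
python3 f.py
```

```text
Ftool [7.35 2.95 0.92] pos [0.5382 0.1793 0.0981] r 0.0967 w 0.16463322536970643 24.999649822711945 t 20.85
tau [-3.7920e+00 -4.8280e+01 -1.8504e+01 -1.6260e+00  6.7000e-01 -9.0000e-03] qd [ 0.0014 -0.0007 -0.0014 -0.0027 -0.001   0.0005] eef um [538247. 179258.  98054.]
```

arm_command(motion=[[[1,0,0,0,0,0,0]]])

```text
time: 20.95
eef_pos: [0.5382, 0.1793, 0.098]
tool_rot: [-2.115, -2.32, -0.006]
wrist_force: [1.6, 7.3, -1.4]
width: 0.162
grasp_force: 25.0
```

arm_command(motion=[[[1,0,0,0,0,0,0]]])

```text
time: 21.05
eef_pos: [0.5382, 0.1793, 0.098]
tool_rot: [-2.115, -2.32, -0.006]
wrist_force: [2.2, 8.2, -1.9]
width: 0.158
grasp_force: 25.0
```

arm_command(motion=[[[1,0,0,0,0,0,0]]])

```text
time: 21.15
eef_pos: [0.5382, 0.1793, 0.098]
tool_rot: [-2.115, -2.32, -0.006]
wrist_force: [3.5, 7.0, -1.3]
width: 0.162
grasp_force: 25.0
```

```bash
python3 f.py
```

```text
Ftool [6.6  4.09 1.33] pos [0.5382 0.1793 0.098 ] r 0.0967 w 0.16184695113153555 24.999700784683228 t 21.15
tau [-3.7530e+00 -4.8273e+01 -1.8505e+01 -1.6240e+00  6.7000e-01 -9.0000e-03] qd [ 0.0005 -0.0004  0.0008  0.0018 -0.0003 -0.0006] eef um [538210. 179255.  98040.]
```

To row units: -0.112 m / 0.5 = -0.224, -0.08 m / 0.5 = -0.16.

arm_command(motion=[[[0.6,0,0,0,0,0,0],[0.4,0,0,0,0,0,0],[0.2,0,0,0,0,0,0],[0.1,0,0,0,0,0,0],[0,0,0,-0.04,0,0,0],[0,0,0,-0.1,0,0,0],[0,0,0,-0.16,0,0,0],[0,0,0,-0.224,0,0,0],[0,0,0,-0.224,0,0,0]]])

```text
time: 22.05
eef_pos: [0.5396, 0.1778, 0.2142]
tool_rot: [2.114, 2.318, 0.012]
wrist_force: [0.5, -0.4, -0.8]
width: 0.955
grasp_force: 0.0
```

```bash
python3 -c "
from h import *
plan([.649,.0365,.21],155.2)"
```

```text
shift mm [-150.8   95.9    4.7] turn [  0.48   0.15 -59.91] F [ 0.47 -0.35 -0.81] pos [0.5396 0.1778 0.2142] t 22.05
```

To row units: -0.151 m / 0.5 = -0.302, 0.096 m / 0.5 = 0.192, -59.9 degrees / 180 = -0.3328.

arm_command(motion=[[[0,-0.302,0.192,0.009,0.0022,0.0006,-0.3328],[0,-0.302,0.192,0.009,0.0022,0.0006,-0.3328],[0,-0.302,0.192,0.009,0.0022,0.0006,-0.3328],[0,-0.302,0.192,0.009,0.0022,0.0006,-0.3328],[0,-0.302,0.192,0.009,0.0022,0.0006,-0.3328],[0,-0.302,0.192,0.009,0.0022,0.0006,-0.3328],[0,-0.302,0.192,0.009,0.0022,0.0006,-0.3328],[0,-0.302,0.192,0.009,0.0022,0.0006,-0.3328],[0,-0.302,0.192,0.009,0.0022,0.0006,-0.3328],[0,-0.302,0.192,0.009,0.0022,0.0006,-0.3328]]])

```text
time: 23.05
eef_pos: [0.6475, 0.0363, 0.2049]
tool_rot: [-0.678, -3.061, 0.003]
wrist_force: [0.6, -0.3, 0.4]
width: 1.001
grasp_force: 0.0
```

```bash
python3 w.py w6 [.649,.0365,.098] 155.2
```

```text
post [0.6491 0.037  0.1311] [0.0155 0.0164 0.0061] 297 [326. 199.]
-0.7583807045991151 0.38078143302434553
bowl top [0.5087 0.0462 0.131 ] [0.5883 0.1215 0.1377]
shift mm [ -1.9   1.2 107.1] turn [-0.18 -0.33 -0.14] F [ 0.73  0.31 -0.12] pos [0.6475 0.0363 0.2051] t 23.1
```

View pics/w6.png

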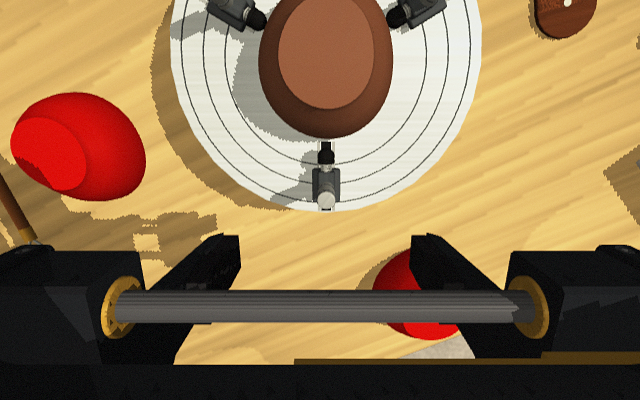

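To row units: 0.107 m / 0.5 = 0.214, 0.09 m / 0.5 = 0.18, -0.3 degrees / 180 = -0.0017.

arm_command(motion=[[[0,-0.004,0.001,0.06,0,0,0],[0,-0.004,0.001,0.12,0,0,0],[0,-0.004,0.001,0.18,-0.0011,-0.0017,0],[0,-0.004,0.001,0.214,-0.0011,-0.0017,0],[0,-0.004,0.001,0.214,-0.0011,-0.0017,0],[1,-0.004,0.001,0.214,-0.0011,-0.0017,0],[1,-0.004,0.001,0.214,-0.0011,-0.0017,0],[1,-0.004,0.001,0.214,-0.0011,-0.0017,0],[1,-0.004,0.001,0.214,-0.0011,-0.0017,0],[1,-0.004,0.001,0.214,-0.0011,-0.0017,0]]], newtons=25)

```text
time: 24.1
eef_pos: [0.6491, 0.0358, 0.0987]
tool_rot: [0.675, 3.068, 0.001]
wrist_force: [-0.0, 0.3, 0.4]
width: 0.568
grasp_force: 0.0
```

```bash
python3 f.py
```

```text
Ftool [ 0.17  0.26 -0.43] pos [0.6491 0.0358 0.0987] r 0.1125 w 0.5679160688770886 0.0 t 24.1
tau [ 6.0000e-03 -5.5569e+01 -2.1095e+01  1.0000e-02  7.9000e-02  2.0000e-03] qd [-0.0012  0.0056  0.0017  0.0014 -0.0015 -0.0002] eef um [649084.  35798.  98667.]
```

arm_command(motion=[[[1,0,0,0,0,0,0],[1,0,0,0,0,0,0],[1,0,0,0,0,0,0],[1,0,0,0,0,0,0],[1,0,0,0,0,0,0],[1,0,0,0,0,0,0]]])

```text
time: 24.7
eef_pos: [0.6492, 0.0363, 0.0983]
tool_rot: [0.674, 3.068, 0.002]
wrist_force: [1.6, 3.4, -1.3]
width: 0.165
grasp_force: 25.0
```

```bash
python3 f.py
```

```text
Ftool [-0.01  3.76  1.3 ] pos [0.6492 0.0363 0.0983] r 0.1123 w 0.16494157342046656 24.99994844198227 t 24.7
tau [-2.2570e+00 -5.5902e+01 -2.0542e+01 -8.9600e-01  4.7700e-01  3.0000e-03] qd [ 0.0002  0.0005  0.0003  0.0008 -0.0002  0.001 ] eef um [649178.  36288.  98254.]
```

To row units: 0.0025 m / 0.5 = 0.005, 0.002 m / 0.5 = 0.004.

arm_command(motion=[[[1,0.001,0.001,0,0,0,0],[1,0.002,0.001,0,0,0,0],[1,0.003,0.001,0,0,0,0],[1,0.004,0.001,0,0,0,0],[1,0.005,0.001,0,0,0,0],[1,0.005,0.001,0,0,0,0]]])

```text
time: 25.3
eef_pos: [0.6474, 0.0371, 0.0983]
tool_rot: [0.675, 3.067, 0.001]
wrist_force: [6.1, 0.7, -1.4]
width: 0.163
grasp_force: 25.0
```

```bash
python3 f.py
```

```text
Ftool [-5.28  3.21  1.37] pos [0.6474 0.0371 0.0983] r 0.1104 w 0.16308783282978 24.999633729457855 t 25.3
tau [-5.7200e-01 -5.6661e+01 -1.9648e+01 -4.1200e-01  1.2050e+00  5.0000e-03] qd [ 0.0005 -0.0008  0.0001  0.0014  0.0012  0.0007] eef um [647380.  37130.  98269.]
```

To row units: 0.001 m / 0.5 = 0.002, 0.0005 m / 0.5 = 0.001.

arm_command(motion=[[[1,0.001,0,0,0,0,0],[1,0.002,0,0,0,0,0],[1,0.002,0,0,0,0,0]]])

```text
time: 25.6
eef_pos: [0.6465, 0.0376, 0.0983]
tool_rot: [0.675, 3.067, 0.001]
wrist_force: [4.2, 0.4, -2.8]
width: 0.161
grasp_force: 25.0
```

```bash
python3 f.py
```

```text
Ftool [-3.68  2.12  2.79] pos [0.6465 0.0376 0.0983] r 0.1093 w 0.16063358153560975 24.999585449695587 t 25.6
tau [-5.6000e-01 -5.6582e+01 -1.9624e+01 -4.1100e-01  1.2110e+00  5.0000e-03] qd [-0.0024  0.0027 -0.0014  0.0024 -0.0003  0.0005] eef um [646459.  37578.  98277.]
```

To row units: 0.001 m / 0.5 = 0.002, 0.0005 m / 0.5 = 0.001.

arm_command(motion=[[[1,0.001,0,0,0,0,0],[1,0.002,0,0,0,0,0],[1,0.002,0,0,0,0,0]]])

```text
time: 25.9
eef_pos: [0.6456, 0.038, 0.0983]
tool_rot: [0.675, 3.067, 0.001]
wrist_force: [4.7, 1.5, -1.4]
width: 0.157
grasp_force: 25.0
```

```bash
python3 f.py
```

```text
Ftool [-3.68  3.34  1.4 ] pos [0.6456 0.038  0.0983] r 0.1083 w 0.1571672716461565 24.999520182609558 t 25.9
tau [-5.5000e-01 -5.6501e+01 -1.9608e+01 -4.0800e-01  1.2100e+00  5.0000e-03] qd [-0.0005  0.0013 -0.0012  0.0005  0.0006  0.0012] eef um [645554.  38005.  98291.]
```

To row units: 0.001 m / 0.5 = 0.002, 0.0005 m / 0.5 = 0.001.

arm_command(motion=[[[1,0.001,0,0,0,0,0],[1,0.002,0,0,0,0,0],[1,0.002,0,0,0,0,0]]])

```text
time: 26.2
eef_pos: [0.6446, 0.0384, 0.0983]
tool_rot: [0.675, 3.067, 0.001]
wrist_force: [4.6, 1.0, -2.0]
width: 0.161
grasp_force: 25.0
```

```bash
python3 f.py
```

```text
Ftool [-3.76  2.79  2.05] pos [0.6446 0.0384 0.0983] r 0.1073 w 0.1612798639927238 24.99960333108902 t 26.2
tau [-5.4100e-01 -5.6417e+01 -1.9589e+01 -4.0700e-01  1.2110e+00  5.0000e-03] qd [-0.0009  0.0003 -0.0003  0.0004  0.0015  0.0005] eef um [644628.  38416.  98273.]
```

Joint 5 torque sits flat at 1.211 in free travel, so any rise marks contact.

To row units: 0.001 m / 0.5 = 0.002, 0.0005 m / 0.5 = 0.001.

arm_command(motion=[[[1,0.001,0,0,0,0,0],[1,0.002,0,0,0,0,0],[1,0.002,0,0,0,0,0]]])

```text
time: 26.5
eef_pos: [0.6437, 0.0388, 0.0983]
tool_rot: [0.675, 3.067, 0.001]
wrist_force: [5.6, 0.4, -3.3]
width: 0.163
grasp_force: 25.0
```

```bash
python3 f.py
```

```text
Ftool [-4.93  2.67  3.28] pos [0.6437 0.0388 0.0983] r 0.1063 w 0.16258734525108928 24.999665021896362 t 26.5
tau [-5.2400e-01 -5.6341e+01 -1.9560e+01 -4.0600e-01  1.2240e+00  4.0000e-03] qd [-0.0001  0.0002 -0.0003  0.0019 -0.0005 -0.0012] eef um [643700.  38804.  98254.]
```

To row units: 0.001 m / 0.5 = 0.002, 0.0005 m / 0.5 = 0.001.

arm_command(motion=[[[1,0.001,0,0,0,0,0],[1,0.002,0,0,0,0,0],[1,0.002,0,0,0,0,0]]])

```text
time: 26.8
eef_pos: [0.6428, 0.0393, 0.0983]
tool_rot: [0.675, 3.067, 0.001]
wrist_force: [5.3, 0.9, -3.2]
width: 0.162
grasp_force: 25.0
```

```bash
python3 f.py
```

```text
Ftool [-4.42  2.98  3.21] pos [0.6428 0.0393 0.0983] r 0.1053 w 0.16181235571885114 24.999643564224243 t 26.8
tau [-5.1800e-01 -5.6255e+01 -1.9540e+01 -4.0700e-01  1.2250e+00  3.0000e-03] qd [-0.0005  0.0007 -0.001   0.0007  0.0023  0.0005] eef um [642759.  39267.  98262.]
```

To row units: 0.001 m / 0.5 = 0.002, 0.0005 m / 0.5 = 0.001.

arm_command(motion=[[[1,0.001,0,0,0,0,0],[1,0.002,0,0,0,0,0],[1,0.002,0,0,0,0,0]]])

```text
time: 27.1
eef_pos: [0.6418, 0.0397, 0.0983]
tool_rot: [0.675, 3.067, 0.001]
wrist_force: [4.6, 0.8, -2.9]
width: 0.165
grasp_force: 25.0
```

```bash
python3 f.py
```

```text
Ftool [-3.78  2.68  2.87] pos [0.6418 0.0397 0.0983] r 0.1042 w 0.16487695676401157 24.999749064445496 t 27.1
tau [-5.0900e-01 -5.6168e+01 -1.9520e+01 -4.0700e-01  1.2250e+00  1.0000e-03] qd [-0.0015  0.0007 -0.0018  0.0005  0.0002  0.0014] eef um [641822.  39720.  98265.]
```

Still free.

To row units: 0.001 m / 0.5 = 0.002, 0.0005 m / 0.5 = 0.001.

arm_command(motion=[[[1,0.001,0,0,0,0,0],[1,0.002,0,0,0,0,0],[1,0.002,0,0,0,0,0]]])

```text
time: 27.4
eef_pos: [0.641, 0.0401, 0.0983]
tool_rot: [0.675, 3.067, 0.001]
wrist_force: [6.0, -0.0, -2.0]
width: 0.165
grasp_force: 25.0
```

```bash
python3 f.py|tail -1
```

```text
tau [-4.0500e-01 -5.6219e+01 -1.9383e+01 -3.8000e-01  1.3210e+00  6.0000e-03] qd [ 0.0004  0.0023 -0.0019 -0.0004  0.0008  0.0004] eef um [640989.  40053.  98260.]
```

To row units: 0.001 m / 0.5 = 0.002, 0.0005 m / 0.5 = 0.001.

arm_command(motion=[[[1,0.001,0,0,0,0,0],[1,0.002,0,0,0,0,0],[1,0.002,0,0,0,0,0]]])

```text
time: 27.7
eef_pos: [0.6402, 0.0404, 0.0983]
tool_rot: [0.675, 3.067, 0.001]
wrist_force: [6.0, 1.0, -2.9]
width: 0.16
grasp_force: 25.0
```

```bash
python3 f.py|tail -1
```

```text
tau [-2.5600e-01 -5.6327e+01 -1.9202e+01 -3.4100e-01  1.4640e+00  1.2000e-02] qd [ 0.0004 -0.0004 -0.0004 -0.0004  0.0025  0.001 ] eef um [640204.  40429.  98273.]
```

To row units: 0.001 m / 0.5 = 0.002, 0.0005 m / 0.5 = 0.001.

arm_command(motion=[[[1,0.001,0,0,0,0,0],[1,0.002,0,0,0,0,0],[1,0.002,0,0,0,0,0]]])

```text
time: 28.0
eef_pos: [0.6394, 0.0408, 0.0983]
tool_rot: [0.675, 3.066, 0.001]
wrist_force: [7.1, 0.4, -3.1]
width: 0.159
grasp_force: 25.0
```

```bash
python3 f.py|tail -1
```

```text
tau [-9.5000e-02 -5.6441e+01 -1.9016e+01 -3.0600e-01  1.6130e+00  1.2000e-02] qd [-0.0006  0.0011 -0.0005  0.0015  0.0027  0.0008] eef um [639441.  40786.  98305.]
```

Clean contact: +0.177 N·m per mm, now 2.2 mm compressed. One more step for about 2.9 mm.

To row units: 0.0008 m / 0.5 = 0.0016, 0.0004 m / 0.5 = 0.0008.

arm_command(motion=[[[1,0.0008,0,0,0,0,0],[1,0.0016,0,0,0,0,0],[1,0.0016,0,0,0,0,0]]])

```text
time: 28.3
eef_pos: [0.6388, 0.0411, 0.0983]
tool_rot: [0.675, 3.066, 0.001]
wrist_force: [7.7, 0.6, -2.7]
width: 0.163
grasp_force: 25.0
```

```bash
python3 f.py|tail -1
```

```text
tau [ 4.7000e-02 -5.6543e+01 -1.8848e+01 -2.7300e-01  1.7510e+00  1.2000e-02] qd [-0.0005  0.0014  0.0004  0.0024  0.0019  0.0007] eef um [638811.  41073.  98267.]
```

To row units: -0.112 m / 0.5 = -0.224, -0.08 m / 0.5 = -0.16.

arm_command(motion=[[[0.6,0,0,0,0,0,0],[0.4,0,0,0,0,0,0],[0.2,0,0,0,0,0,0],[0.1,0,0,0,0,0,0],[0,0,0,-0.04,0,0,0],[0,0,0,-0.1,0,0,0],[0,0,0,-0.16,0,0,0],[0,0,0,-0.224,0,0,0],[0,0,0,-0.224,0,0,0]]])

```text
time: 29.2
eef_pos: [0.6393, 0.0412, 0.215]
tool_rot: [0.673, 3.061, 0.002]
wrist_force: [0.3, 0.9, -0.2]
width: 0.953
grasp_force: 0.0
```

```bash
python3 -c "
from h import *
plan([.52,-.2,.26],155.2)"
```

```text
shift mm [   6.7 -268.9  -45.8] turn [ 0.15  0.43 -0.01] F [ 0.25  0.9  -0.17] pos [0.6393 0.0412 0.215 ] t 29.2
```

To row units: -0.27 m / 0.5 = -0.54, -0.25 m / 0.5 = -0.5.

arm_command(motion=[[[0,0.014,-0.1,-0.08,0,0,0],[0,0.014,-0.18,-0.09,0,0,0],[0,0.014,-0.26,-0.09,0,0,0],[0,0.014,-0.34,-0.09,0,0,0],[0,0.014,-0.42,-0.09,0,0,0],[0,0.014,-0.5,-0.09,0,0,0],[0,0.014,-0.54,-0.09,0,0,0],[0,0.014,-0.54,-0.09,0,0,0],[0,0.014,-0.54,-0.09,0,0,0]]])

```text
time: 30.1
eef_pos: [0.5182, -0.2005, 0.2546]
tool_rot: [-0.676, -3.067, -0.002]
wrist_force: [0.4, -0.8, 0.3]
width: 1.0
grasp_force: 0.0
```

```bash
python3 -c "
from h import *
from scipy import ndimage
snap('top','top2'); snap('side','side2')
for a,b in [('top0','top2'),('side0','side2')]:
  for f in (a,b):
    P=cloud(f); z=P[...,2]; d=np.hypot(P[...,0]-.547,P[...,1]-.083); m=(d<.055)&(z>.12); print(f,P[m].mean(0).round(4),m.sum())
    c=cv2.imread(f'pics/{f}.png').astype(int); red=(d<.07)&(z>.08); v,u=np.nonzero(red); print('pix centroid',u.mean().round(2),v.mean().round(2))
a=cv2.imread('pics/top2.png')[185:300,225:340]; b=cv2.imread('pics/side2.png')[190:300,280:400]
cv2.imwrite('pics/fin.png',np.hstack([cv2.resize(a,(390,390),interpolation=3),cv2.resize(b,(400,390),interpolation=3)]))
"
```

```text
top0 [0.5462 0.0813 0.1312] 1161
pix centroid 281.24 242.48
top2 [0.5461 0.081  0.1312] 1162
pix centroid 281.08 242.6
side0 [0.5479 0.0926 0.1307] 938
pix centroid 338.24 234.87
side2 [0.5473 0.0926 0.1309] 926
pix centroid 338.53 234.63
```

View pics/fin.png

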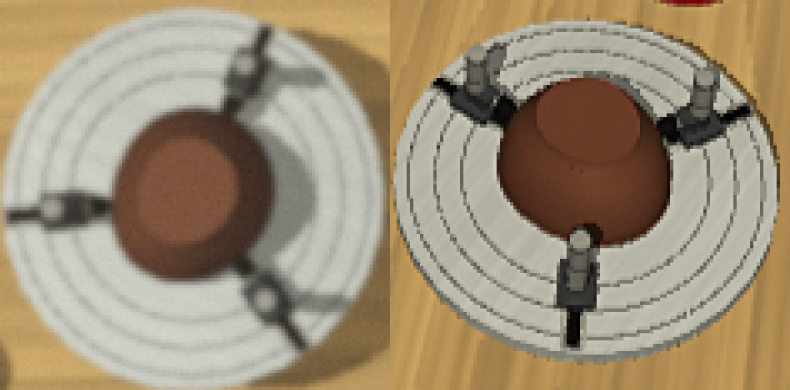

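The view shows all three pads against the bowl, at (112,207), (230,105) and (240,268) in the left half. The bowl hasn't moved measurably and the gripper is clear, so I hand in.

```bash
python3 -c "
from h import *
print(robot.job_done())"
```

```text
the job is handed in; nothing more can be done
None
```

I drew all three slides in, let go of them and handed the job in at about 30 s; no verdict came back. The pads press with an estimated 1.9, 1.8 and 2.4 N (the slides at about -145°, 95° and -25°; the second is least certain), and the bowl moved less than about 1 mm in the camera images.

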